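# Hang the lift-off door of the key cabinet

## Task

The door of the small blue key cabinet has been taken off and stands upright in the slotted wooden stand. Lift it out, lower both of its hinge knuckles fully down onto the two upright pins at the side of the cabinet with the door swung open (about square to the cabinet front), and let go of it there; then push the door fully shut and leave it so. Do not shift the padlock or the brass lock cylinder lying on the bench.

Things in the scene. Friction and masses are not known exactly. Their poses are not given: they have to be found in the camera images.
- cabinet: blue sheet-metal key cabinet, fixed to the bench, 60 deep x 124 wide x 146 mm tall. Origin: centre of its underside. Its open front looks along its own -x (front plane at x = -30 mm); z up; +y is the hinge side (left as seen by someone facing the open front). Two pintle brackets stick out at its +y side, at the front.
- pin_low (a point): foot of the lower pin, centre of the flat shoulder on which the lower knuckle comes to rest, 30 mm above the bench; at x -37, y +74 mm in the cabinet's frame. The brass pin stands upright, 26 mm tall, 9 mm diameter, the last 10 mm tapering to a 3 mm tip. Shoulder and bracket are 8 mm thick, 20 mm wide, round (radius 10 mm) at the front.
- pin_high (a point): foot of the upper pin, the same, 70 mm straight above the lower one (bottom of its bracket 62 mm above the lower shoulder). The lower knuckle has to come in sideways between lower pin tip and upper bracket: the door is brought in level with its knuckles 28 to 38 mm above the shoulders, then lowered.
- leaf_mid (a point): centre of the loose door panel, turns with it. Blue, 120 wide x 12 thick x 130 mm tall, about 0.2 kg. Axes: x level along the panel from the knuckles to the free edge, z up, y through it (outer face at -y). Top edge 65 mm above this point; grip it there across the 12 mm. At the start it stands upright in the stand, free edge towards the robot. Swung open square, its x points along the cabinet's -x
- knuckle_low (a point): centre of the lower end of the lower knuckle of the door (steel tube, upright, 20 mm outside and 12 mm inside diameter, 22 mm tall, open at both ends), at x -74, z -47 mm from leaf_mid. It rests on pin_low when hung.
- knuckle_high (a point): the same for the upper knuckle, 70 mm straight above the lower one. It rests on pin_high when hung.
- leaf_edge (a point): point on the door's free vertical edge, at the inner face, half-way up (x +60, y +6 mm from leaf_mid); 134 mm from the hinge axis. Near it a steel pull stands 20 mm off the outer face, at x = +48 mm from leaf_mid, from 24 mm below to 24 mm above it.
- jamb (a point): point 1 mm in front of the cabinet's front, where leaf_edge lies when the door is shut; then the door's x points along the cabinet's -y, its y along the cabinet's +x. The hung door turns about the pins with light friction and a few mm of play, stops against the cabinet front and stays where it is left; there is no catch.
- stand: wooden block fixed to the bench, 80 x 75 x 35 mm tall, origin at the centre of its underside, with a slot 15 mm wide and 25 mm deep along its own x, in which the door stands with its lower edge 10 mm above the bench (slot floor). Signs, papers and a mirror hang over the rear of the bench (more than 0.62 m ahead of the robot, from 0.34 m up): carry the door across on the robot's side of them.
- spare_lock: brass padlock lying on the bench, 67x44x18 mm, bystander; origin at the centre of its underside
- lock_barrel: brass profile lock cylinder lying on the bench, 33x63x17 mm, bystander; origin at the centre of its underside
- tape: roll of black tape lying on the bench, stuck fast to it, 58 mm diameter, 18 mm tall; origin at the centre of its underside

How it is judged (in metres and radians):
On the way:
1. the door hangs with both knuckles down on both pins, let go, still swung well open (free edge more than 80 mm from its shut place) (distance between knuckle_low and pin_low below 0.006 m and distance between knuckle_high and pin_high below 0.006 m and distance between leaf_edge and jamb above 0.08 m and contact force between the fingers and leaf below 0.1 N), for 0.2 s.
At the end, for the whole second after the job is handed in: Both knuckles rest on the shoulders of their pins (within 6 mm), the door is shut with its free edge within 12 mm of its place at the cabinet front, and it is at rest (distance between knuckle_low and pin_low below 0.006 m and distance between knuckle_high and pin_high below 0.006 m and distance between leaf_edge and jamb below 0.012 m and linear speed of leaf below 0.02 m/s); the robot touches nothing.
It fails at once if the padlock or the lock cylinder is shifted by more than 30 mm (distance of any of spare_lock, lock_barrel from where it was at the start of the episode above 0.03 m).
It also fails if it takes over 72 s, if anything falls off the work surface, if the arm or the gripper's body presses on something with over 40 N, if the wrist force passes 120 N, or if a joint passes its speed limit or range.

## Robot

A 6-joint arm with a two-finger parallel gripper is mounted at the origin on a cart in front of the work surface, level with it; the furniture and walls round the work are solid. World frame = base frame: x ahead of the robot, y to its left, z up, the work surface at z = 0. Lengths are in mm, angles in degrees, forces in N, time in s.
With the tool pointing down it reaches from about 350 to 850 mm from the base axis. Payload 8.1 kg.
Tool frame: the origin (TCP) lies midway between the tips of the shut fingers; the grasp point (between the pads) lies 19 mm behind it; x points along the fingers, y is the direction in which the jaws open and shut, and the axes are right-handed (so a half turn about x gives the same grasp; the last joint's range is limited). The gripper opens to 85 mm and grips with 20 to 120 N. Pads are 22 mm wide; open, the fingers measure 114 mm over their backs; the gripper's body (76 mm by 85 mm) begins 54 mm behind the grasp point. The pads swing forward as they close: fully open they stand 13 mm farther back than shut.
Start: joints at [-4.893, 7.471, 85.268, -0, 87.261, -4.893], TCP at [600.004, 0.022, 231.292] pointing down, gripper open.
Joint ranges: [-169.43, 169.43], [-51.17, 129.36], [1.28, 143.12], [-76.62, 256.62], [0, 156.53], [-152.29, 152.29]. Speed limits (degrees/s): [136.94, 136.94, 159.86, 180, 180, 180].

## Interface

Orientations are given as [roll, pitch, yaw] about the fixed x, y, z axes, in that order (R = Rz(yaw) Ry(pitch) Rx(roll)).
In Python, from bench import r gives the robot as it stands.
- The arm moves only by the tool move_arm, never from a script. Its argument "deltas" is a list of rows, each a list of 2 entries, a list of its own where there are three numbers: the shift along the tool's x, y, z in mm, then the turn about the tool's x in degrees. A call has 1 to 12 rows; each row is the pose to reach, as a shift and turn from the pose measured when the call began, along the tool's axes at that moment; what a row does not reach only later rows make up. A row lasts 1/8 s, in which the tool goes at most 62.5 mm and 10.7 degrees, less where a joint would pass 70% of its speed; a pose out of reach is approached as far as the arm can. A call with a gripper value outside its range is refused whole. "jaw" is the opening, from -1 (shut) to 1 (fully open), set as the call begins (left out, the last holds). The fingers move at their own pace and stop on an object; "squeeze" is the grip in N (left out, the last holds). Time passes only in rows, so rows that repeat a pose let the fingers close. It gives the time, the measured TCP pose, the force and the opening at its end, in the units of the state.
- r.sense(): the state, without advancing time (a new reading comes with each control period).
- r.snapshot(name): name is "scene" or "side" or "wrist"; returns (picture, depth): 480x640x3 uint8, red, green, blue; 480x640 float32, mm along the optical axis (not along the pixel's ray), 0 where there is no reading.
- r.get_calibration(name): a dict with "fovy" (degrees; the focal length in pixels is half the picture's height over the tangent of half this angle, whatever the lens; pixels are square), "cx", "cy" (the principal point, pixels), "position" and "attitude" of the camera in the world; the wrist camera has in their place "tool_from_camera" (4x4, takes a point from camera to tool coordinates, whose origin is the TCP and whose axes are the tool frame's). Camera axes: x right, y down, z forward; pixel columns grow to the right and rows downward; lengths in mm; the calibration is good to about 2 mm. A picture is of the moment at which its call begins: read the wrist's pose just before it. get_calibration takes no time and is no camera call.
- r.hand_in(): hands the job in, once; it reports no verdict.
The state is a dict: "time": time; "joint_pos": joint angles; "qd": joint speeds; "joint_efforts": joint torques, N m; "tool_pos": TCP position; "tcp_rot": TCP orientation; "ft_force": force on the tool from outside, world axes, zero at the start; "wrist_torque": the same for the moment, N m; "finger_gap": finger opening in mm.
Only numpy, scipy, OpenCV 4.12 (cv2) and the standard library are available. Lean on these libraries where they do the work, as an engineer would, in place of code of your own. Each camera call takes 0.05 s, during which the arm holds its last target. There are 200 camera calls.

## Working session

There is one attempt and no reset: what is moved stays moved. The work goes in short steps, Python scripts to look and compute and a tool call to move; the robot and the scene stay as the last step left them, time stands still between calls to the robot, and variables do not carry over. Pictures are saved under pics/ and viewed, about 8 in all and at most 12, crops included, and the job is handed in when it is done.

Besides the shell and the picture viewer there is one more tool, called in YAML: its name, and indented under it one key for each argument. move_arm: Moves the arm, as the interface text tells. Its arguments: {"type":"object","properties":{"deltas":{"type":"array","items":{"type":"array"}},"jaw":{"type":"number"},"squeeze":{"type":"number"}},"required":["deltas"]}

```bash
mkdir -p pics; ls; cat > h.py <<'E'
from bench import r
import numpy as np, cv2
from scipy.spatial.transform import Rotation as Ro
np.set_printoptions(precision=1,suppress=True)
def cam(n,T=None):
    c=r.get_calibration(n)
    return c
def snap(n):
    s=r.sense(); p,d=r.snapshot(n); np.savez(f'/tmp/{n}.npz',p=p,d=d); return s,p,d
E
python3 - <<'E'
from h import *
for n in("scene","side","wrist"):
    c=r.get_calibration(n);print(n,c)
    s,p,d=snap(n)
    cv2.imwrite(f'pics/{n}0.png',p[:,:,::-1])
print(r.sense())
E
```

```text
pics
scene {'fovy': 49.29694583553969, 'cx': 319.55061156660014, 'cy': 241.5762554039771, 'position': array([  17.2, -472.8,  828.3]), 'attitude': array([-138.8,   -0.6,  -46.4])}
side {'fovy': 50.82005038793894, 'cx': 316.49914008634045, 'cy': 249.5861694895987, 'position': array([117.3, 720.9, 519.9]), 'attitude': array([-117.3,   -0.5, -153.4])}
wrist {'fovy': 65.00082414109264, 'cx': 329.51777486318525, 'cy': 241.40129832040884, 'tool_from_camera': array([[  -0. ,   -0.3,    0.9, -141.7],
       [   1. ,    0. ,    0. ,   -0.1],
       [  -0. ,    0.9,    0.3,  -84.4],
       [   0. ,    0. ,    0. ,    1. ]])}
{'time': 0.15, 'joint_pos': array([-4.9,  7.5, 85.3,  0. , 87.3, -4.9]), 'qd': array([ 0. , -0.1, -0.1,  0. ,  0. , -0. ]), 'joint_efforts': array([  0. , -57. , -50.1,  -0. ,   0. ,  -0. ]), 'tool_pos': array([599.6,   0.1, 230.5]), 'tcp_rot': array([-95.2,  89.9, 174.8]), 'ft_force': array([ 0.5,  0.8, -0.3]), 'wrist_torque': array([-0., -0.,  0.]), 'finger_gap': 85.77769365595947}
```

View pics/scene0.png

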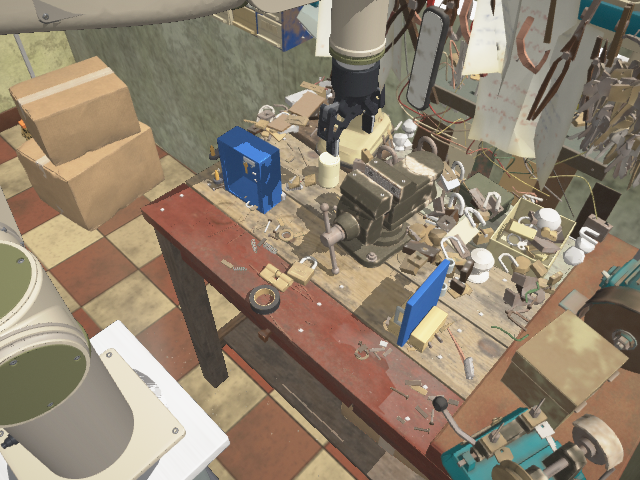

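View pics/side0.png

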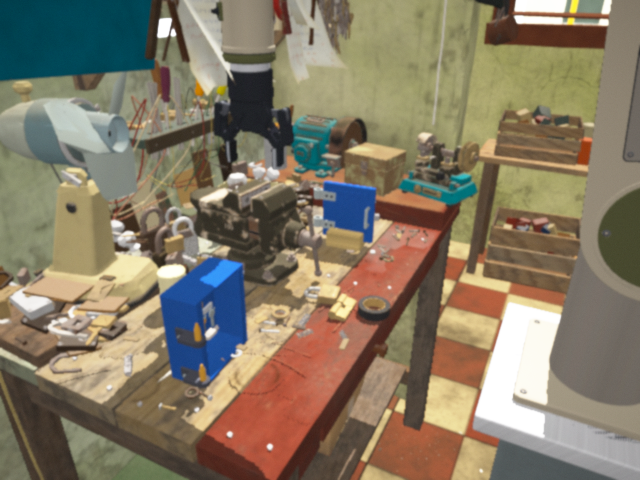

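The scene picture shows the cabinet at about (250,170) and the door in its stand at about (425,305), with the vise between them. The side picture shows the cabinet with its two brass pins at (198,335) and (203,372), and the door at (348,210). Next I turn the blue pixels into points.

```bash
cat >> h.py <<'E'
def cloud(n,p,d,s=None):
    c=r.get_calibration(n); f=240/np.tan(np.radians(c['fovy']/2))
    v,u=np.mgrid[:480,:640]; d=d.astype(float)
    P=np.stack([(u-c['cx'])/f*d,(v-c['cy'])/f*d,d],-1)
    if 'position' in c: R=Ro.from_euler('xyz',c['attitude'],degrees=True).as_matrix();t=np.array(c['position'])
    else:
        T=np.array(c['tool_from_camera']); Rt=Ro.from_euler('xyz',s['tcp_rot'],degrees=True).as_matrix()
        R=Rt@T[:3,:3]; t=Rt@T[:3,3]+s['tool_pos']
    Q=P@R.T+t; Q[d==0]=np.nan
    return Q
def blue(p):
    h=cv2.cvtColor(p,cv2.COLOR_RGB2HSV); return (h[...,0]>105)&(h[...,0]<125)&(h[...,1]>150)&(h[...,2]>40)
E
python3 - <<'E'
from h import *
for n in("scene","side"):
    z=np.load(f'/tmp/{n}.npz');p,d=z['p'],z['d'];Q=cloud(n,p,d);B=blue(p)
    k,l,st,ce=cv2.connectedComponentsWithStats(B.astype(np.uint8))
    for i in range(1,k):
        if st[i,4]<800: continue
        q=Q[l==i]; q=q[~np.isnan(q[:,0])]
        print(n,st[i],len(q)); 
        print(np.percentile(q,[1,5,50,95,99],axis=0))
        top=q[q[:,2]>np.percentile(q[:,2],97)-6]
        m=(q[:,2]>20)
        rect=cv2.minAreaRect(q[m][:,:2].astype(np.float32));print('rect',rect)
        print('top',cv2.minAreaRect(top[:,:2].astype(np.float32)),np.median(top[:,2]))
    # bench
    w=Q[(abs(Q[...,2])<15)&(Q[...,0]>350)&(Q[...,0]<700)&(abs(Q[...,1])<350)]; print('bench z',np.median(w[:,2]))
E
```

```text
scene [ 218  127   64   87 3106] 3097
[[512.8 163.9   3.4]
 [515.8 165.3   4.9]
 [540.8 222.2  86. ]
 [571.3 287.  147.3]
 [576.1 289.1 148.4]]
rect ((545.4134521484375, 228.02252197265625), (62.169410705566406, 128.5601348876953), 3.649806261062622)
top ((544.6758422851562, 226.7362060546875), (59.9435920715332, 123.59140014648438), 3.8413963317871094) 146.07914265952581
scene [ 398  260   52   87 1442] 1438
[[ 461.5 -260.4   20.5]
 [ 462.4 -259.9   32.7]
 [ 508.5 -255.3  104.6]
 [ 572.  -247.8  140.8]
 [ 577.5 -244.5  142.3]]
rect ((520.3618774414062, -251.3040313720703), (120.2222900390625, 11.820536613464355), 4.045121669769287)
top ((520.5589599609375, -251.19775390625), (119.14146423339844, 11.329575538635254), 4.545908451080322) 139.63881177912924
bench z -0.05048842174232959
side [ 324  182   51   60 1950] 1946
[[ 461.  -251.9   21.2]
 [ 464.1 -249.8   38.5]
 [ 512.  -244.    90.5]
 [ 567.4 -239.4  137.6]
 [ 574.5 -237.8  139.9]]
rect ((517.9189453125, -245.48081970214844), (117.0180892944336, 16.390419006347656), 6.112031936645508)
top ((517.94775390625, -246.77342224121094), (114.89643096923828, 13.742630004882812), 6.266593933105469) 137.65550742663444
side [ 161  258   85  122 6200] 6173
[[510.3 168.2   4.3]
 [511.9 169.6   5.3]
 [541.9 241.1  80.7]
 [568.6 291.9 146.2]
 [574.1 292.8 146.8]]
rect ((580.1668701171875, 132.05226135253906), (90.94894409179688, 345.93212890625), 20.481237411499023)
top ((542.8915405273438, 229.4862823486328), (60.2344856262207, 126.43527221679688), 4.38039493560791) 145.62263757599305
bench z -0.5459417891818248
```

View pics/wrist0.png

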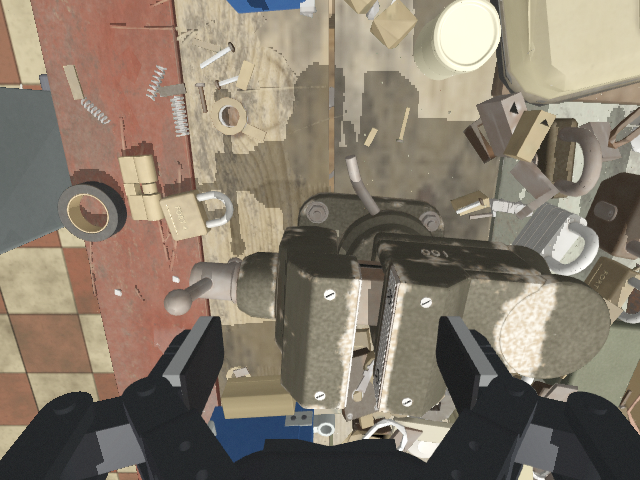

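The wrist picture shows the vise in the middle, the door's top edge at the bottom (about (260,440), with a knuckle at (325,430)), and the cabinet at the top edge (270,5). I'll turn the tool 90° and go over the door.

```bash
cat >> h.py <<'E'
def goal(x,y,z,a=None):
    """tool down, tool z = -(cos a, sin a); prints shift in tool axes, and turn"""
    s=r.sense(); R=Ro.from_euler('xyz',s['tcp_rot'],degrees=True).as_matrix()
    sh=R.T@(np.array([x,y,z])-s['tool_pos'])
    t=0
    if a is not None:
        a=np.radians(a); zt=R.T@np.array([-np.cos(a),-np.sin(a),0]); t=np.degrees(np.arctan2(-zt[1],zt[2]))
    print('shift',sh,'turn',round(t,2),'q',s['joint_pos'],'tcp',s['tool_pos'],s['tcp_rot'],'t',s['time'],'F',s['ft_force'],'gap',round(s['finger_gap'],1))
E
python3 - <<'E'
from h import *
for n in("scene","side","wrist"):
    z=np.load(f'/tmp/{n}.npz');p,d=z['p'],z['d'];Q=cloud(n,p,d,r.sense())
    m=(Q[...,2]>60)&(Q[...,2]<200)&(abs(Q[...,1])<150)&(Q[...,0]>380)&(Q[...,0]<700)&~blue(p)
    q=Q[m]
    for x0 in range(380,700,40):
        w=q[(q[:,0]>=x0)&(q[:,0]<x0+40)]
        if len(w)>10: print(n,x0,len(w),np.percentile(w[:,2],[50,98]),w[:,1].min(),w[:,1].max())
goal(520,-249,230,4.3)
goal(520,-249,200,4.3)
E
```

```text
scene 460 139 [103.8 167.3] -57.82215881990487 -23.940604507084572
scene 500 666 [112.5 172.6] -72.4047689594849 -21.56502636641767
scene 540 1704 [129.1 170.2] -98.43690663222867 -3.342596472029868
scene 580 1087 [174.7 179.1] -149.59054035269884 -3.1358245512200824
scene 620 1560 [159.6 178.7] -149.98214102769032 -8.680089075537126
scene 660 681 [ 90.3 178.5] -149.67889520498056 149.78457467511413
side 460 196 [104.  169.7] -55.052777499702415 -17.725434591363296
side 500 588 [109.4 171.6] -63.692870532011625 -16.901735648944623
side 540 1575 [127.5 171.3] -97.60582346783531 0.627556671411071
side 580 976 [158.2 178. ] -97.32484463531853 -0.9697561250125091
side 620 1414 [141.  177.8] -103.73862721094406 -5.299504588238847
side 660 880 [ 97.2 176.3] -71.09472435833243 149.96450004871724
wrist 460 227 [107.1 169.3] -53.98315258446033 -22.41689583464641
wrist 500 2812 [113.8 172.7] -67.19038298038899 -17.74914435705243
wrist 540 5280 [123.4 170.9] -96.9257317163341 -1.7831909783979683
wrist 580 9530 [175.6 177.7] -99.78487372949189 -1.933278817734248
wrist 620 10666 [174.4 177.6] -149.9391762521278 -7.259649073682269
wrist 660 6737 [128.  177.5] -105.02459567955685 149.99905976948207
shift [  0.5 -79.6 249.1] turn 85.7 q [-4.9  7.5 85.3  0.  87.3 -4.9] tcp [599.6   0.1 230.5] [-95.2  89.9 174.8] t 0.15 F [ 0.5  0.8 -0.3] gap 85.8
shift [ 30.5 -79.5 249.1] turn 85.7 q [-4.9  7.5 85.3  0.  87.3 -4.9] tcp [599.6   0.1 230.5] [-95.2  89.9 174.8] t 0.15 F [ 0.5  0.8 -0.3] gap 85.8
```

move_arm:
  deltas:
    - [[0,-60,0],10]
    - [[0,-120,10],20]
    - [[0,-120,70],30]
    - [[0,-120,130],40]
    - [[0,-120,190],50]
    - [[0,-110,245],60]
    - [[20,-90,249],70]
    - [[40,-80,249],80]
    - [[40,-80,249],85.7]
    - [[40,-80,249],85.7]
    - [[40,-80,249],85.7]
  jaw: 1

```text
time: 1.52
tool_pos: [519.6, -249.0, 190.9]
tcp_rot: [1.0, 89.9, -174.5]
ft_force: [0.8, 0.4, -0.2]
finger_gap: 84.7
```

```bash
cat > door.py <<'E'
from h import *
import sys
s,p,d=snap('wrist');Q=cloud('wrist',p,d,s)
cv2.imwrite(f'pics/{sys.argv[1]}.png',p[:,:,::-1])
B=blue(p)&(abs(Q[...,2]-140)<7); q=Q[B]
print(len(q),np.median(q[:,2]),cv2.minAreaRect(q[:,:2].astype(np.float32)))
e=q[:,0]; 
A=np.polyfit(q[:,0],q[:,1],1); print('dir',np.degrees(np.arctan(A[0])),'y at 520',np.polyval(A,520))
goal(518,-249,110,4.3)
E
python3 door.py w1
```

```text
229 138.70362446032522 ((523.9353637695312, -247.9608917236328), (114.04173278808594, 9.400285720825195), 2.928673505783081)
dir 3.320132011268583 y at 520 -246.16621158822767
shift [81.  -0.1  1.6] turn 0.11 q [-30.7   5.1  92.1  -0.   82.9  54.9] tcp [ 519.6 -249.   191. ] [  12.4   89.9 -163.2] t 1.575 F [ 0.3 -0.  -0.3] gap 85.7
```

View pics/w1.png

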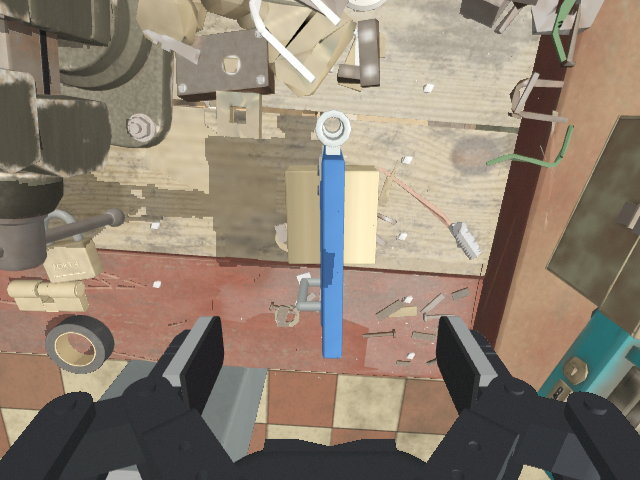

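The picture shows the door's top edge as a strip from (332,153) to (332,357). The knuckle ring is at (333,130), and the gripper stands nearly square over it. I'll measure the strip and the ring by ray and plane.

```bash
cat >> h.py <<'E'
def ray(n,px,zp,s=None):
    c=r.get_calibration(n); f=240/np.tan(np.radians(c['fovy']/2))
    if 'position' in c: R=Ro.from_euler('xyz',c['attitude'],degrees=True).as_matrix();t=np.array(c['position'])
    else:
        T=np.array(c['tool_from_camera']); Rt=Ro.from_euler('xyz',s['tcp_rot'],degrees=True).as_matrix()
        R=Rt@T[:3,:3]; t=Rt@T[:3,3]+s['tool_pos']
    v=R@np.array([(px[0]-c['cx'])/f,(px[1]-c['cy'])/f,1]); return t+v*(zp-t[2])/v[2]
E
python3 - <<'E'
from h import *
s=r.sense();z=np.load('/tmp/wrist.npz');p,d=z['p'],z['d'];Q=cloud('wrist',p,d,s)
h=cv2.cvtColor(p,cv2.COLOR_RGB2HSV);B=(h[...,0]>100)&(h[...,0]<125)&(h[...,1]>100);B[:,:280]=0;B[:,380:]=0;B[380:]=0
for v in range(148,364,12):
    u=np.where(B[v])[0]
    if len(u): print(v,u.min(),u.max(),np.median(d[v,u]),np.median(Q[v,u,2]),ray('wrist',((u.min()+u.max())/2,v),140,s)[:2])
vs=np.where(B[:,335])[0];print(vs.min(),vs.max(),ray('wrist',(332,vs.min()),140,s),ray('wrist',(332,vs.max()),140,s))
print('ring',ray('wrist',(333,127),120,s))
cv2.imwrite('/tmp/x.png',cv2.resize(p[100:160,300:370,::-1],None,fx=6,fy=6))
E
```

```text
148 324 324 253.90071 72.08865382863974 [ 586.  -240.8]
160 322 343 191.08353 138.5371089435689 [ 580.5 -245.5]
172 322 343 192.18748 139.4162960936207 [ 574.5 -246. ]
184 320 343 194.40831 139.20866082153702 [ 568.4 -246. ]
196 320 343 196.49841 nan [ 562.1 -246.5]
208 320 343 198.50325 139.26715730665086 [ 555.7 -247. ]
220 321 343 200.91371 139.01156626611575 [ 549.2 -247.8]
232 321 343 202.6552 139.44445650621458 [ 542.6 -248.3]
244 321 342 205.44962 nan [ 535.7 -248.6]
256 321 342 207.65778 138.99768595138312 [ 528.8 -249.1]
268 321 342 209.90265 139.09002660398545 [ 521.7 -249.7]
280 321 342 212.05783 139.31095966639168 [ 514.4 -250.2]
292 321 342 214.5686 139.25708793857228 [ 506.9 -250.8]
304 321 342 217.34302 139.0184781648964 [ 499.3 -251.4]
316 321 341 219.62173 139.27671710250522 [ 491.5 -251.8]
328 323 341 222.23506 139.2888419856162 [ 483.6 -253. ]
340 323 341 225.14957 139.0963230386661 [ 475.4 -253.6]
352 323 341 228.33841 138.73283799300887 [ 467.  -254.3]
155 357 [ 582.9 -245.1  140. ] [ 463.5 -254.6  140. ]
ring [ 595.6 -244.7  120. ]
```

move_arm:
  deltas:
    - [[45,0.7,-2],0]
    - [[82,0.7,-2],0]
    - [[82,0.7,-2],0]

```text
time: 1.95
tool_pos: [519.2, -248.2, 105.8]
tcp_rot: [-29.5, 89.6, 154.9]
ft_force: [-0.3, -0.7, 0.5]
finger_gap: 85.6
```

move_arm:
  deltas:
    - [[0,0,0],0]
    - [[0,0,0],0]
    - [[0,0,0],0]
    - [[0,0,0],0]
    - [[0,0,0],0]
    - [[0,0,0],0]
  jaw: -1
  squeeze: 70

```text
time: 2.7
tool_pos: [519.9, -248.7, 106.8]
tcp_rot: [-26.0, 89.7, 158.5]
ft_force: [-0.2, -1.4, 5.9]
finger_gap: 11.1
```

move_arm:
  deltas:
    - [[-20,0,0],0]
    - [[-55,0,0],0]
    - [[-100,0,30],0]
    - [[-150,0,70],0]
    - [[-195,0,110],0]
    - [[-195,0,110],0]

```text
time: 3.45
tool_pos: [410.9, -258.8, 308.7]
tcp_rot: [116.2, 89.8, -59.4]
ft_force: [1.3, -0.6, -1.7]
finger_gap: 10.9
```

```bash
python3 - <<'E'
from h import *
goal(390,290,280,4.4)
for i in range(3): s=r.sense();print(s['tool_pos'],s['tcp_rot'])
s,p,d=snap('wrist');cv2.imwrite('pics/w2.png',p[:,:,::-1])
for n in ('scene','side'):
    z=np.load(f'/tmp/{n}.npz');p,d=z['p'],z['d'];Q=cloud(n,p,d)
    # cabinet top edge angle
    B=blue(p)&(abs(Q[...,2]-146)<2)&(Q[...,1]>100); q=Q[B]; print(n,len(q),cv2.minAreaRect(q[:,:2].astype(np.float32)))
    # brass pins
    h=cv2.cvtColor(p,cv2.COLOR_RGB2HSV)
    m=(Q[...,0]>470)&(Q[...,0]<530)&(Q[...,1]>285)&(Q[...,1]<315)&(Q[...,2]>22)&(Q[...,2]<135)
    q=Q[m]; c=p[m]; vv,uu=np.where(m)
    for z0 in range(20,135,8):
        k=(q[:,2]>z0)&(q[:,2]<=z0+8)
        if k.sum()>1: print(z0,k.sum(),q[k].mean(0),q[k].min(0),q[k].max(0))
    v,u=(int(vv.mean()),int(uu.mean())) if len(vv) else (330,200)
    cv2.imwrite(f'pics/pins_{n}.png',cv2.resize(p[v-60:v+60,u-60:u+60,::-1],None,fx=5,fy=5,interpolation=cv2.INTER_NEAREST)); print(u,v)
E
```

```text
shift [  26.7 -548.9  -21. ] turn -0.02 q [-38.2 -11.8  96.   -0.1  95.5  47.4] tcp [ 410.9 -258.8  308.7] [116.2  89.8 -59.4] t 3.45 F [ 1.3 -0.6 -1.7] gap 10.9
[ 410.9 -258.8  308.7] [116.2  89.8 -59.4]
[ 410.9 -258.8  308.7] [116.2  89.8 -59.4]
[ 410.9 -258.8  308.7] [116.2  89.8 -59.4]
scene 934 ((544.662841796875, 226.9289093017578), (59.9435920715332, 123.05681610107422), 3.8413963317871094)
20 29 [506.8 294.4  25.9] [494.1 286.9  22.7] [528.5 309.2  27.9]
28 57 [508.9 297.4  30.9] [494.4 285.2  28.2] [529.4 310.   35.6]
36 16 [508.2 294.8  40.1] [498.6 285.2  36. ] [527.9 303.3  44. ]
44 15 [508.2 293.7  47.8] [500.4 286.   44.2] [527.8 299.   51.4]
52 12 [514.  292.3  55.4] [500.6 285.3  52.9] [529.6 299.2  58.4]
60 7 [525.4 286.7  63.6] [513.7 285.2  61. ] [529.6 288.4  65.3]
68 5 [521.5 287.2  71.4] [513.2 285.7  68.1] [529.4 289.3  74.5]
76 6 [522.6 286.4  79.6] [512.5 285.5  76.3] [529.2 287.4  83.2]
84 4 [524.4 286.5  87.4] [513.  285.3  85. ] [528.9 287.6  89.7]
92 60 [507.9 295.9  97.6] [493.6 285.3  92. ] [529.  311.7 100. ]
100 40 [509.3 295.2 102.6] [495.7 285.  100
[... 574 characters left out ...]
85.3  36.1] [530.  304.7  43.9]
44 86 [512.1 293.7  47.9] [497.7 285.   44.2] [529.9 304.7  51.8]
52 72 [516.2 290.4  55.6] [499. 285.  52.] [530.  302.3  60. ]
60 55 [518.1 288.7  64.2] [509.1 285.   60.1] [529.6 291.1  67.9]
68 28 [517.7 288.9  70.2] [509.1 286.8  68.2] [529.8 290.5  73.5]
92 259 [510.7 304.6  97.8] [491.7 287.6  92.4] [530.  312.9 100. ]
100 127 [512.8 298.4 102.3] [491.8 287.9 100. ] [529.7 310.9 108. ]
108 86 [512.9 294.4 112.2] [497.3 285.3 108.2] [529.4 304.3 116. ]
116 91 [513. 293. 120.] [497.  285.2 116.3] [529.7 304.6 124. ]
124 72 [516.9 290.  127.7] [499.8 285.1 124.1] [529.2 301.9 132. ]
132 22 [519.3 288.8 133.4] [510.5 286.2 132. ] [528.7 291.  134.9]
194 350
```

move_arm:
  deltas:
    - [[0,-45,15],0]
    - [[0,-105,20],0]
    - [[0,-165,20],0]
    - [[0,-225,20],0]
    - [[0,-285,20],0]
    - [[0,-345,20],0]
    - [[0,-405,20],0]
    - [[0,-465,20],0]
    - [[20,-515,20],0]
    - [[60,-545,20],0]
    - [[108,-550,20],0]
    - [[108,-550,20],0]

```text
time: 5.0
tool_pos: [345.1, 287.4, 191.6]
tcp_rot: [29.1, 89.3, -146.4]
ft_force: [-0.4, -0.8, -2.0]
finger_gap: 11.1
```

```bash
python3 - <<'E'
from h import *
goal(390,290,200,4.4)
s,p,d=snap('wrist');cv2.imwrite('pics/w3.png',p[:,:,::-1])
E
```

```text
shift [ -8.9   1.  -44.9] turn 0.12 q [ 33.2 -14.6 110.6  -0.   84.8 118.7] tcp [345.1 287.4 191.6] [  29.1   89.3 -146.4] t 5.0 F [-0.4 -0.8 -2. ] gap 11.1
```

View pics/w3.png

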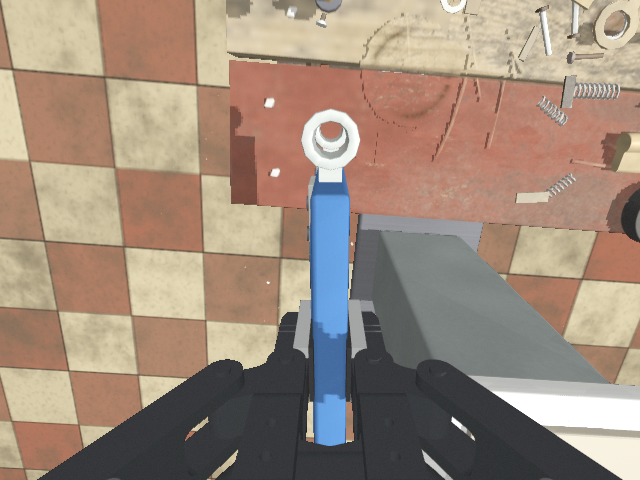

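The ring is at (331,138) and the door is held straight. The pins are not yet in view, so I go forward.

move_arm:
  deltas:
    - [[0,-2,-25],0]
    - [[0,-2,-50],0]
    - [[0,-2,-50],0]
    - [[0,-2,-50],0]

```text
time: 5.55
tool_pos: [397.1, 293.9, 196.2]
tcp_rot: [29.4, 89.7, -146.2]
ft_force: [-0.6, 0.4, -1.8]
finger_gap: 11.0
```

```bash
python3 - <<'E'
from h import *
goal(425,295,142,4.4)
s,p,d=snap('wrist');cv2.imwrite('pics/w4.png',p[:,:,::-1])
_,p2,d2=snap('side');cv2.imwrite('pics/side4.png',p2[:,:,::-1])
E
```

```text
shift [ 54.    0.9 -28.2] turn 0.02 q [ 30.6  -7.7 104.1  -0.   83.9 116.2] tcp [397.1 293.9 196.2] [  29.4   89.7 -146.2] t 5.55 F [-0.6  0.4 -1.8] gap 11.0
```

View pics/w4.png

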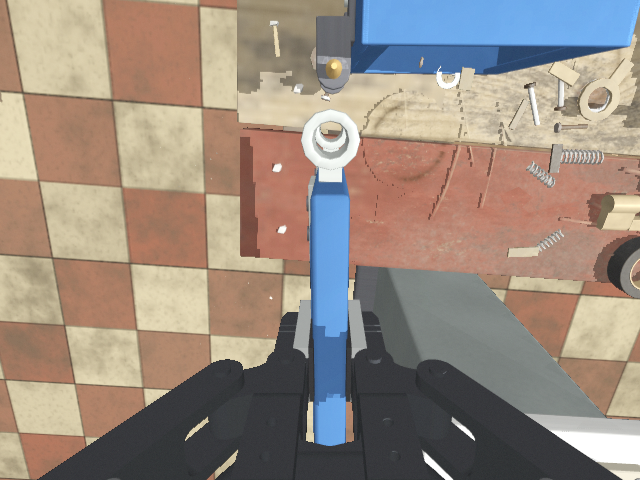

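The pin tip shows at about (335,66) and the knuckle ring at (331,140). I'll measure both.

```bash
python3 - <<'E'
from h import *
s=r.sense();z=np.load('/tmp/wrist.npz');p,d=z['p'],z['d'];Q=cloud('wrist',p,d,s)
h=cv2.cvtColor(p,cv2.COLOR_RGB2HSV)
ring=(h[...,1]<30)&(h[...,2]>180);ring[:100]=0;ring[180:]=0;ring[:,:295]=0;ring[:,365:]=0
ring&=(Q[...,2]>205)|np.isnan(Q[...,2])
q=Q[ring];print('ring z',np.nanmedian(Q[ring][:,2]))
v,u=np.where(ring&(Q[...,2]>200));pts=np.stack([u,v],1)
hull=cv2.convexHull(pts.astype(np.int32)); e=cv2.fitEllipse(hull);print('ellipse',e)
zt=np.nanmedian(q[:,2]);print('ring ctr',ray('wrist',cv2.minEnclosingCircle(hull)[0],zt,s),cv2.minEnclosingCircle(hull))
print(ray('wrist',e[0],zt,s))
# pin
m=(h[...,0]>8)&(h[...,0]<30)&(h[...,1]>110);m[:40]=0;m[95:]=0;m[:,:315]=0;m[:,:]&=True;m[:,355:]=0
v,u=np.where(m);print('pin px',len(u),u.min(),u.max(),v.min(),v.max(),u.mean(),v.mean())
for vv in range(54,84,3):
    print(vv,[ (int(a),round(float(Q[vv,a,2]))) for a in range(318,352,3)])
big=cv2.resize(p[40:100,290:380,::-1],None,fx=4,fy=4,interpolation=cv2.INTER_CUBIC)
big2=cv2.resize(p[100:180,290:380,::-1],None,fx=4,fy=4,interpolation=cv2.INTER_CUBIC)
cv2.imwrite('pics/crop4.png',np.vstack([big,big2]))
E
```

```text
ring z 207.61984916959202
ellipse ((329.97857666015625, 144.05445861816406), (57.072845458984375, 72.61769104003906), 1.896288275718689)
ring ctr [470.  299.8 207.6] ((330.0, 144.8000030517578), 35.92558288574219)
[470.2 299.9 207.6]
pin px 167 326 341 59 77 332.09580838323353 69.64071856287426
54 [(318, 99), (321, 99), (324, 98), (327, 98), (330, 98), (333, 100), (336, 100), (339, 98), (342, 98), (345, 99), (348, 99), (351, 65)]
57 [(318, 98), (321, 97), (324, 97), (327, 98), (330, 99), (333, 99), (336, 99), (339, 99), (342, 99), (345, 98), (348, 99), (351, 64)]
60 [(318, 98), (321, 98), (324, 98), (327, 99), (330, 117), (333, 118), (336, 118), (339, 99), (342, 98), (345, 98), (348, 99), (351, 65)]
63 [(318, 98), (321, 101), (324, 98), (327, 116), (330, 121), (333, 126), (336, 125), (339, 119), (342, 99), (345, 98), (348, 99), (351, 63)]
66 [(318, 100), (321, 98), (324, 98), (327, 118), (330, 124), (333, 125), (336, 126), (339, 120), (342, 98), (345, 98), (348, 98), (351, 51)]
69 [(318, 100), (321, 98), (324, 98), (327, 116), (330, 122), (333, 123), (336, 123), (339, 119), (342, 97), (345, 99), (348, 98), (351, 32)]
72 [(318, 98), (321, 99), (324, 100), (327, 115), (330, 119), (333, 120), (336, 119), (339, 115), (342, 98), (345, 98), (348, 98), (351, 4)]
75 [(318, 99), (321, 98), (324, 99), (327, 99), (330, 115), (333, 116), (336, 115), (339, 104), (342, 98), (345, 99), (348, 100), (351, -3)]
78 [(318, 98), (321, 100), (324, 98), (327, 98), (330, 98), (333, 104), (336, 100), (339, 98), (342, 99), (345, 99), (348, 98), (351, -3)]
81 [(318, -3), (321, 99), (324, 98), (327, 99), (330, 98), (333, 97), (336, 99), (339, 98), (342, 98), (345, 98), (348, -3), (351, -3)]
```

View pics/crop4.png

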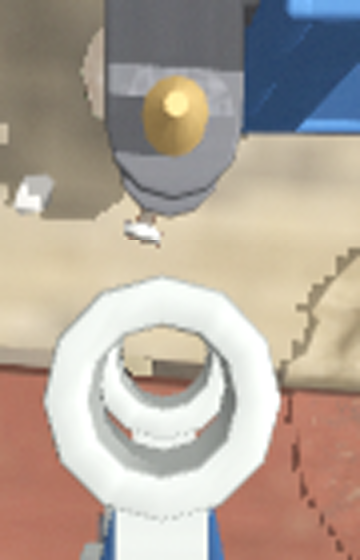

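```bash
python3 - <<'E'
from h import *
s=r.sense();R=Ro.from_euler('xyz',s['tcp_rot'],degrees=True).as_matrix()
k=ray('wrist',(331,139.7),208.5,s);t=ray('wrist',(333.75,65.75),126,s)
print(k,t,t-k,'tool axes',R.T@(t-k),'TCP->ring',R.T@(k-s['tool_pos']))
print(R)
E
```

```text
[471.7 299.6 208.5] [502.1 300.1 126. ] [ 30.4   0.4 -82.5] tool axes [ 82.3   1.7 -30.8] TCP->ring [-13.4   0.2 -75.3]
[[-0.   0.1 -1. ]
 [-0.  -1.  -0.1]
 [-1.   0.   0. ]]
```

move_arm:
  deltas:
    - [[27,1.7,0],0]
    - [[54,1.7,0],0]
    - [[54,1.7,0],0]
    - [[54,1.7,-10],0]
    - [[54,1.7,-20],0]
    - [[54,1.7,-31],0]
    - [[54,1.7,-31],0]
    - [[54,1.7,-31],0]

```text
time: 6.65
tool_pos: [427.3, 294.4, 141.3]
tcp_rot: [28.8, 89.6, -146.8]
ft_force: [-0.8, 0.4, -2.0]
finger_gap: 11.0
```

```bash
python3 - <<'E'
from h import *
goal(425,295,142,4.4)
s,p,d=snap('wrist');Q=cloud('wrist',p,d,s)
print(ray('wrist',(331,139.7),155,s), np.nanmedian(Q[130:150,303:309,2]))
_,p2,_=snap('side')
a=cv2.resize(p[90:190,270:390,::-1],None,fx=4,fy=4,interpolation=cv2.INTER_CUBIC)
b=cv2.resize(p2[260:400,140:260,::-1],None,fx=400/140,fy=400/140,interpolation=cv2.INTER_CUBIC)
cv2.imwrite('pics/crop5.png',np.hstack([a,b])[:,:800])
E
```

```text
shift [-0.7 -0.8  2.2] turn 0.05 q [ 28.9  -1.2 103.8  -0.   77.8 114.5] tcp [427.3 294.4 141.3] [  28.8   89.6 -146.8] t 6.65 F [-0.8  0.4 -2. ] gap 11.0
[502.5 300.1 155. ] 153.3993577567751
```

View pics/crop5.png

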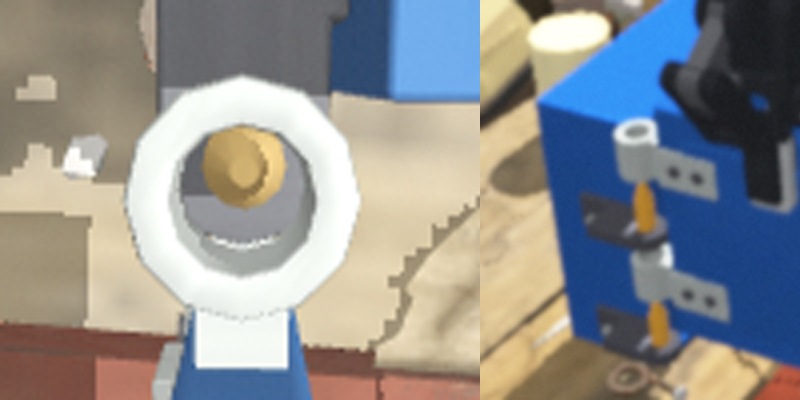

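The ring centre is at about crop (242,197). The pin tip shows through it at about (242,165). In the side view both knuckles hang just above their pins.

```bash
python3 - <<'E'
from h import *
s=r.sense();R=Ro.from_euler('xyz',s['tcp_rot'],degrees=True).as_matrix()
z=np.load('/tmp/wrist.npz');Q=cloud('wrist',z['p'],z['d'],s)
print(np.round(Q[122:146:2,320:342:3,2]))
for zr in (153.5,155):
  k=ray('wrist',(330.5,139.3),zr,s)
  for v in (130.5,131.5,132.5):
    t=ray('wrist',(330.5,v),126,s); print(zr,v,k,t,R.T@(t-k))
E
```

```text
[[153. 153. 152. 117. 117. 153. 154. 153.]
 [153. 114. 119. 119. 119. 118. 116. 154.]
 [ 98. 118. 119. 122. 122. 120. 117.  99.]
 [ 99. 117. 122. 124. 125. 122. 119.  98.]
 [ 99. 118. 123. 126. 126. 124. 119.  99.]
 [100. 119. 125. 125. 125. 124. 120. 100.]
 [ 99. 120. 124. 125. 125. 124. 117.  99.]
 [101. 117. 120. 125. 126. 122. 118.  99.]
 [100. 116. 119. 122. 122. 120. 115.  99.]
 [ 99.  99. 118. 118. 118. 115. 100.  99.]
 [ 99. 100.  99. 100.  99.  98.  99. 100.]
 [ 99.  99.  98.  98.  99.  99. 100. 100.]]
153.5 130.5 [502.2 300.3 153.5] [503.6 300.2 126. ] [27.5  0.1 -1.5]
153.5 131.5 [502.2 300.3 153.5] [503.2 300.2 126. ] [27.5  0.1 -1.2]
153.5 132.5 [502.2 300.3 153.5] [502.8 300.1 126. ] [27.5  0.1 -0.8]
155 130.5 [502.3 300.3 155. ] [503.6 300.2 126. ] [29.   0.1 -1.4]
155 131.5 [502.3 300.3 155. ] [503.2 300.2 126. ] [29.   0.1 -1.1]
155 132.5 [502.3 300.3 155. ] [502.8 300.1 126. ] [29.   0.1 -0.7]
```

Aligned to about 1 mm. Lowering most of the way.

move_arm:
  deltas:
    - [[4,0,-0.8],0]
    - [[10,0,-0.8],0]
    - [[16,0,-0.8],0]
    - [[22,0,-0.8],0]
    - [[27,0,-0.8],0]
    - [[27,0,-0.8],0]

```text
time: 7.5
tool_pos: [427.3, 294.1, 113.6]
tcp_rot: [28.4, 89.5, -147.2]
ft_force: [0.4, -0.6, -1.9]
finger_gap: 10.9
```

move_arm:
  deltas:
    - [[1.5,0,0],0]
    - [[3,0,0],0]
    - [[3,0,0],0]

```text
time: 7.88
tool_pos: [427.2, 294.1, 110.5]
tcp_rot: [28.4, 89.5, -147.1]
ft_force: [0.4, -0.8, -1.8]
finger_gap: 11.2
```

move_arm:
  deltas:
    - [[1,0,0],0]
    - [[2,0,0],0]
    - [[2,0,0],0]

```text
time: 8.25
tool_pos: [427.4, 294.2, 108.9]
tcp_rot: [29.0, 89.6, -146.5]
ft_force: [-0.3, -0.4, 0.5]
finger_gap: 11.2
```

Contact with the shoulders: vertical force went from -1.8 to +0.5 N. Letting go.

move_arm:
  deltas:
    - [[0.5,0,0],0]
    - [[0,0,0],0]
    - [[0,0,0],0]
    - [[0,0,0],0]
    - [[0,0,0],0]
  jaw: 0.3

```text
time: 8.88
tool_pos: [427.4, 294.2, 108.8]
tcp_rot: [28.7, 89.6, -146.8]
ft_force: [-0.4, -0.1, 0.5]
finger_gap: 55.7
```

```bash
python3 - <<'E'
from h import *
goal(425,295,142,4.4)
s,p,d=snap('wrist');Q=cloud('wrist',p,d,s)
cv2.imwrite('pics/w6.png',p[:,:,::-1])
b=(Q[...,2]>118)&(Q[...,2]<127)&(Q[...,0]>485);b[:80]=0;b[180:]=0;b[:,:290]=0;b[:,370:]=0
print('ring top z',np.nanmedian(Q[b][:,2]),Q[b].mean(0))
t=blue(p)&(Q[...,2]>130);t[:150]=0;q=Q[t];print('panel top',np.median(q[:,2]),cv2.minAreaRect(q[:,:2].astype(np.float32)))
_,p2,_=snap('side')
cv2.imwrite('pics/crop6.png',cv2.resize(p2[240:400,120:300,::-1],None,fx=3.5,fy=3.5,interpolation=cv2.INTER_CUBIC))
E
```

```text
shift [-33.2  -0.9   2.5] turn 0.07 q [ 28.9   0.8 105.4  -0.   74.2 114.4] tcp [427.4 294.2 108.8] [  28.7   89.6 -146.8] t 8.875 F [-0.4 -0.1  0.5] gap 55.7
ring top z 121.07591877167573 [501.3 299.7 121.2]
panel top 137.4971197288129 ((441.5491943359375, 296.3974304199219), (89.79113006591797, 11.68127727508545), 4.267480373382568)
```

View pics/crop6.png

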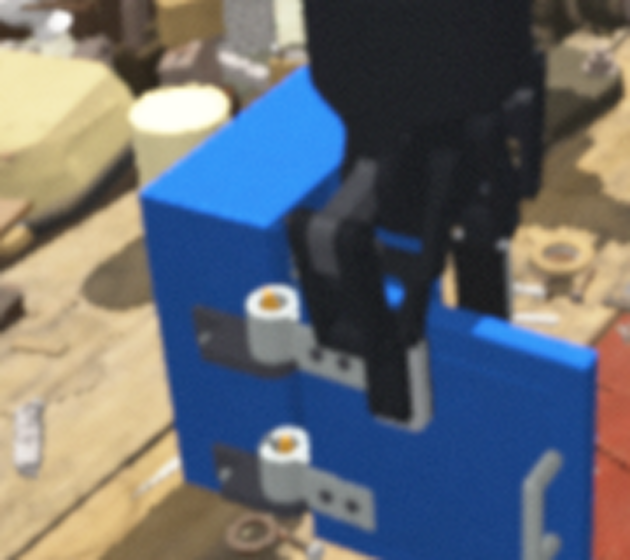

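The picture shows both knuckles down on their shoulders with the pin tips visible inside them, at crop (270,300) and (287,442). The fingers are open beside the panel. Raise, shut the fingers and go round to the outer side.

move_arm:
  deltas:
    - [[-30,0,0],0]
    - [[-75,0,0],0]
    - [[-75,0,0],0]

```text
time: 9.35
tool_pos: [430.3, 295.8, 188.5]
tcp_rot: [123.3, 90.0, -52.3]
ft_force: [0.9, -0.9, -0.1]
finger_gap: 55.3
```

move_arm:
  deltas:
    - [[0,-30,5],0]
    - [[0,-65,10],0]
    - [[0,-65,10],0]
    - [[0,-65,10],0]
    - [[20,-65,10],0]
    - [[50,-65,10],0]
    - [[66,-65,10],0]
    - [[66,-65,10],0]
    - [[66,-65,10],0]
  jaw: -1

```text
time: 10.48
tool_pos: [415.8, 360.0, 123.2]
tcp_rot: [-178.5, 89.9, 5.9]
ft_force: [0.7, 0.4, 0.2]
finger_gap: -0.3
```

```bash
cat > push.py <<'E'
from h import *
s=r.sense();R=Ro.from_euler('xyz',s['tcp_rot'],degrees=True).as_matrix()
H=np.array([502.3,300,117]); o=R.T@(s['tool_pos']-H); print('a,b',o[2],o[1],s['tool_pos'],s['ft_force'],s['finger_gap'])
for ph in (0,10,20,30,40,50,60,70,80,86,90):
    f=np.radians(ph);d=np.array([np.cos(f),np.sin(f)]);n=np.array([np.sin(f),-np.cos(f)])
    c=85*d+n*(6+11*np.sin(f)+14.5*np.cos(f)); print(ph,'x',-o[0],'y',c[1]-o[1],'z',c[0]-o[2])
E
python3 push.py
```

```text
a,b 81.53527546193182 -66.5144185984228 [415.8 360.  123.2] [0.7 0.4 0.2] -0.2860743579300933
0 x 6.302314558356151 y 46.01441859842279 z 3.4647245380681824
10 x 6.302314558356151 y 59.42178489304961 z 6.026609234896043
20 x 6.302314558356151 y 73.60882099050062 z 6.337683897897449
30 x 6.302314558356151 y 88.18012645490174 z 4.105568037182664
40 x 6.302314558356151 y 102.62970683341237 z -0.879980906529056
50 x 6.302314558356151 y 116.36397725193478 z -8.707140793355478
60 x 6.302314558356151 y 128.73843819928567 z -19.310438861788
70 x 6.302314558356151 y 139.1046608646076 z -32.451952947152726
80 x 6.302314558356151 y 146.86284925086557 z -47.718378388735886
86 x 6.302314558356151 y 150.05281547113913 z -57.665111532083124
90 x 6.302314558356151 y 151.5144185984228 z -64.53527546193182
```

move_arm:
  deltas:
    - [[6,20,3],0]
    - [[6,40,3],0]
    - [[6,48,4],0]
    - [[6,54,5],0]
    - [[6,60,6],0]
    - [[6,67,6],0]
    - [[6,74,6],0]
    - [[6,81,5],0]
    - [[6,88,4],0]
    - [[6,95,2],0]
    - [[6,102,-1],0]
    - [[6,102,-1],0]

```text
time: 11.98
tool_pos: [425.1, 257.9, 117.2]
tcp_rot: [177.6, 89.9, 2.0]
ft_force: [-0.4, 0.5, 0.1]
finger_gap: 0.0
```

```bash
python3 push.py; python3 - <<'E'
from h import *
_,p,_=snap('scene');a=cv2.resize(p[80:240,180:340,::-1],None,fx=2.5,fy=2.5)
_,p,_=snap('side');b=cv2.resize(p[230:430,120:320,::-1],None,fx=2,fy=2)
cv2.imwrite('pics/c7.png',np.hstack([a,b]))
E
```

```text
a,b 80.21793848276684 36.09610859823747 [425.1 257.9 117.2] [-0.4  0.5  0.1] 0.0430914029566693
0 x 0.3086209095534941 y -56.59610859823747 z 4.78206151723316
10 x 0.3086209095534941 y -43.18874230361065 z 7.34394621406102
20 x 0.3086209095534941 y -29.00170620615964 z 7.655020877062427
30 x 0.3086209095534941 y -14.430400741758525 z 5.4229050163476415
40 x 0.3086209095534941 y 0.019179636752106433 z 0.4373560726359216
50 x 0.3086209095534941 y 13.753450055274527 z -7.3898038141905005
60 x 0.3086209095534941 y 26.127911002625396 z -17.993101882623023
70 x 0.3086209095534941 y 36.494133667947345 z -31.13461596798775
80 x 0.3086209095534941 y 44.25232205420529 z -46.40104140957091
86 x 0.3086209095534941 y 47.44228827447886 z -56.347774552918146
90 x 0.3086209095534941 y 48.90389140176253 z -63.21793848276684
```

View pics/c7.png

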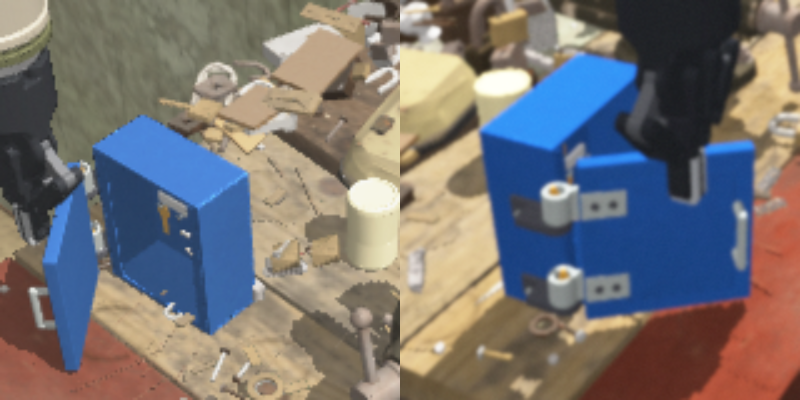

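The door is turning on its pins with both knuckles seated, at about 40° closed. Continuing.

move_arm:
  deltas:
    - [[0,7,-3],0]
    - [[0,14,-7],0]
    - [[0,20,-12],0]
    - [[0,26,-18],0]
    - [[0,31,-24],0]
    - [[0,36,-31],0]
    - [[0,40,-38],0]
    - [[0,44,-46],0]
    - [[0,46,-51],0]
    - [[0,47,-56],0]
    - [[0,48,-60],0]
    - [[0,48,-60],0]

```text
time: 13.58
tool_pos: [488.6, 215.1, 117.3]
tcp_rot: [-173.2, 89.9, 11.3]
ft_force: [0.3, -0.3, -0.3]
finger_gap: -0.4
```

move_arm:
  deltas:
    - [[0,0,-1.5],0]
    - [[0,0,-3],0]
    - [[0,0,-4],0]
    - [[0,0,-4],0]

```text
time: 14.08
tool_pos: [492.6, 215.4, 117.3]
tcp_rot: [-173.9, 89.9, 10.5]
ft_force: [0.3, -0.6, 0.6]
finger_gap: 0.1
```

move_arm:
  deltas:
    - [[0,0,-1],0]
    - [[0,0,-2],0]
    - [[0,0,-2],0]

```text
time: 14.45
tool_pos: [493.0, 215.5, 117.1]
tcp_rot: [5.4, 89.9, -170.2]
ft_force: [-9.6, -1.3, 6.1]
finger_gap: -0.0
```

```bash
python3 push.py | sed -n '1p;$p'; cat > chk.py <<'E'
from h import *
import sys
_,p,d=snap('scene');Q=cloud('scene',p,d);B=blue(p);
a=cv2.resize(p[80:240,180:340,::-1],None,fx=2.5,fy=2.5)
# door outer face (cab -x): points with normal along -x: those low x
c,s_=np.cos(np.radians(4.2)),np.sin(np.radians(4.2))
def cab(q): e=q[...,:2]-np.array([544,228.3]);return np.stack([e[...,0]*c+e[...,1]*s_,-e[...,0]*s_+e[...,1]*c,q[...,2]],-1)
C=cab(Q)
for y0 in range(-60,60,12):
  m=B&(C[...,1]>y0)&(C[...,1]<y0+12)&(C[...,2]>25)&(C[...,2]<130)&(C[...,0]<0)
  if m.sum()>5: print(y0,m.sum(),np.median(C[m],axis=0))
m=B&(C[...,2]>138)&(C[...,2]<146)&(C[...,0]<-28)&(C[...,0]>-60)
_,p,d=snap('side');b=cv2.resize(p[230:430,120:320,::-1],None,fx=2,fy=2)
cv2.imwrite('pics/%s.png'%sys.argv[1],np.hstack([a,b]))
E
python3 chk.py c8
```

```text
a,b 15.838702068524976 83.55411605674068 [493.  215.5 117.1] [-9.6 -1.3  6.1] -0.021855673870423597
90 x 0.005846471820988117 y 1.445883943259318 z 1.161297931475028
-60 242 [-38.  -57.9  71.5]
-48 90 [-40.5 -43.6  96.9]
-36 49 [-40.7 -29.9 106.6]
-24 85 [-41.8 -17.9  63. ]
-12 77 [-41.4  -6.7  61.2]
0 74 [-41.1   6.6  61.1]
12 64 [-41.4  19.1  57.8]
24 51 [-40.9  30.   69.2]
36 35 [-41.   41.4  78.9]
48 24 [-39.7  51.4  76.3]
```

View pics/c8.png

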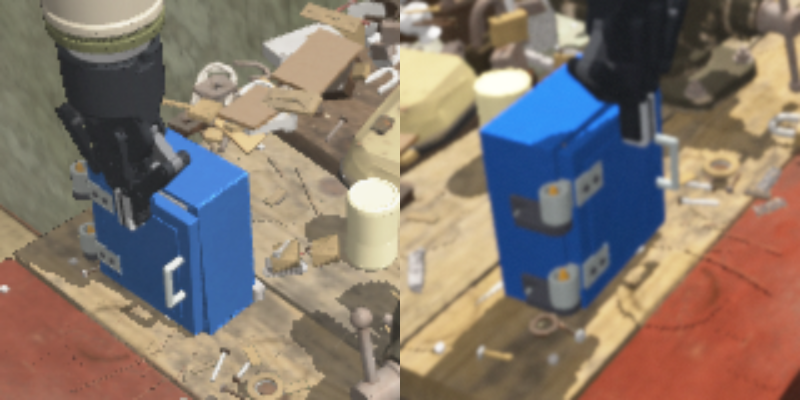

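The door lies flat against the cabinet front at x ≈ -41 in the cabinet frame, with about 10 N reaction. I back off and check.

move_arm:
  deltas:
    - [[0,0,2],0]
    - [[0,0,10],0]
    - [[0,0,40],0]
    - [[-20,0,70],0]
    - [[-60,0,90],0]
    - [[-90,0,90],0]
    - [[-90,0,90],0]
    - [[-90,0,90],0]

```text
time: 15.55
tool_pos: [403.1, 208.4, 206.6]
tcp_rot: [7.3, 89.8, -168.2]
ft_force: [0.1, -0.4, -0.7]
finger_gap: 0.2
```

```bash
python3 chk.py c9; python3 - <<'E'
from h import *
goal(430,215,200)
for n in('scene','side'):
    z=np.load(f'/tmp/{n}.npz');p,d=z['p'],z['d'];Q=cloud(n,p,d);h=cv2.cvtColor(p,cv2.COLOR_RGB2HSV)
    for lo in(40,110):
        m=(h[...,1]<60)&(h[...,2]>110)&(abs(Q[...,0]-502)<11)&(abs(Q[...,1]-300)<11)&(Q[...,2]>lo-5)&(Q[...,2]<lo+25)
        print(n,lo,m.sum(),np.percentile(Q[m][:,2],[50,90,97]) if m.sum() else '')
E
```

```text
-60 224 [-37.7 -58.   68.5]
-48 85 [-40.8 -43.7  98.7]
-36 52 [-40.8 -29.8 105.8]
-24 96 [-41.3 -17.9  76.6]
-12 96 [-41.2  -5.9  73.8]
0 109 [-41.3   5.5  81.3]
12 110 [-41.1  17.3  77.4]
24 79 [-40.8  30.3  75.7]
36 44 [-40.8  42.3  80. ]
48 31 [-39.3  52.7  81.8]
shift [  5.6  -4.7 -27.8] turn 0 q [ 20.8 -14.9 109.3   0.   85.8 106.4] tcp [402.7 208.2 205.8] [  11.7   89.7 -163.8] t 15.65 F [ 0.8  0.2 -0.3] gap -0.1
scene 40 48 [49.8 52.8 54.5]
scene 110 52 [117.6 123.4 123.9]
side 40 203 [48.3 52.5 53. ]
side 110 236 [116.8 122.  122.6]
```

View pics/c9.png

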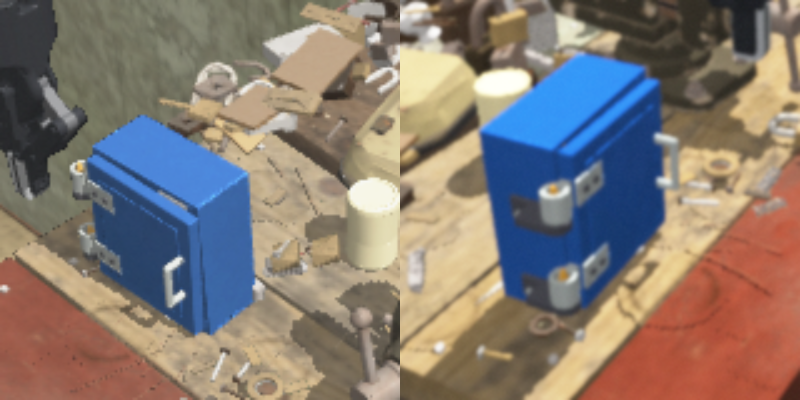

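The door is shut, both knuckles are seated (tops at about 52 and 122 mm, as they should be), and the robot is clear. Handing in.

```bash
python3 -c "
from bench import r
print(r.hand_in())"
```

```text
the job is handed in; nothing more can be done
None
```

The door is hung on both pins and pushed fully shut, and the job is handed in at about 16 s of the 72 s allowed. I lifted it from the stand, carried it round on the robot's side of the vise, and lowered it onto the pins. I let go with it swung open square, then closed it with the shut fingers.

- **Knuckles:** their tops are at about 52–54 mm and 122–124 mm above the bench, against 52 and 122 mm expected when fully seated.
- **Door:** the outer face lies flat at about 41 mm in front of the cabinet's centre along its whole width. The nominal figure is 43 mm, so this agrees within the camera's error.
- **Robot:** the gripper is clear of the door and cabinet, with no force beyond the sensor's noise. The highest force in the readings after each move was about 11 N, while pressing the door shut.
- **Padlock and lock cylinder:** I did not measure them again at the end. The fingers, gripper and door never came down near them.

None of the final checks failed or disagreed by more than the camera error.

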